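Reverse the double-ended forming stake in its bench holder

TASK

The white nylon forming stake is in its steel bench holder with the round nose sticking out, but the next piece needs the flat tongue. Draw the stake out, lay it down on the cork mat and let go, then take it by its other half and push it back into the holder the other way round, round nose first and fully home, so that the flat tongue sticks out. Finally turn the clamp knob, sunk in the well on top of the holder, clockwise until it is tight, and do not push the other things on the bench around.

Things in the scene. Friction and masses are not known exactly. Their poses are not given: they have to be found in the camera images.
- stake_mid (a point): Middle of the loose white nylon double-ended stake, on its long axis, half-way up (15 mm above what it lies on). 190 mm long (x = -95 to +95 mm), 0.15 kg: square shank 30 x 30 mm from x = -65 to +65 mm, flat tongue at +x, round nose at -x. The bore takes more than half of it: hold the nose half to draw it out (bare from x = -24), the tongue half to put it back (x = +20 up stays bare).
- tongue_tip (a point): End of the stake's flat tongue, on its long axis, 95 mm from stake_mid. The tongue is 30 mm long, 26 mm wide (y) and 10 mm thick (z). At the start it is hidden in the bore, 0 to 4 mm from the stop; the stake is free to slide out.
- round_tip (a point): End of the stake's round nose, on its long axis, 95 mm from stake_mid. The nose is 30 mm long and tapers from 26 to 12 mm diameter. At the start it sticks out of the holder.
- mouth (a point): Centre of the square mouth of the holder's bore, 60 mm above the bench. +x points level into the bore, -x outward, z up. The bore is 34 x 34 mm (2 mm to spare on each side of the shank) and 115 mm deep, floor 43 mm above the bench, so the axis of a resting stake is at 58 mm; the first 8 mm flare out to about 44 mm.
- holder: Dark steel holder block bolted to the bench; origin on the bench under the mouth, axes as the mouth's. x = 0 to 127 mm, 104 mm wide (160 mm over its feet and bolts, 16 mm high), 86 mm high for the first 23 mm, 108 mm high behind that.
- stop (a point): Point on the bore's end wall, 115 mm behind the mouth at the height of the axis of a resting stake (58 mm above the bench). The inner tip of the stake is here when it is fully home.
- knob_grip (a point): Middle of the black bar-shaped clamp knob, on its upright axis, 97 mm above the bench, 75 mm behind the mouth. The bar is 46 mm long (this point's x axis, turns with it), 14 mm thick (y), 20 mm high (87 to 107 mm above the bench), sunk in a round well 92 mm across, floor 83 mm and rim 108 mm above the bench.
- clamp_knob (a joint): Clamp knob angle in rad: 0 fully loose, grows as it turns clockwise seen from above; starts at 0 to 0.2. Friction 0.05 N m. With a stake home it goes tight at about 1.2, when a shoe presses on the shank from above (end of travel 1.45). Tightened too early, the shoe blocks the bore.
- mat_top (a point): Centre of the upper face of the cork mat, 240 x 240 mm, fixed to the bench; nothing stands on it. Its upper face is 4 mm above the bench.
- mallet: Mallet, 215 mm, wooden handle and yellow head, lying beyond the mat. Bystander, to be left where it is.
- hammer: Hammer with a wooden handle lying at the far side. Bystander, to be left where it is.
- screwdriver: Screwdriver with a blue handle lying right of the mat. Bystander, to be left where it is.
- mug: Grey mug, 80 mm across, 95 mm high. Bystander, to be left where it is.
- bottle: Clear bottle, 66 mm across, 200 mm high, left of the holder. Bystander, to be left where it is.
- bench_pin: Notched wooden board 130 x 80 x 20 mm, beyond the holder's mouth. Bystander, to be left where it is.
- file_: File with a wooden handle, left of the holder. Bystander, to be left where it is.
- bangle: Brass bangle, 68 mm across, 12 mm high, by the mat's far right corner. Bystander, to be left where it is.
Things that resemble listed ones, but are neither listed nor needed, are in the scene too. Leave any green look-alike of the holder alone.

How it is judged:
By the outcome, as a careful person would: the job done as asked, in the order asked, and still so for the second after the job is handed in, with the robot touching nothing.
It also fails if it takes over 72 s, if anything falls off the work surface, if the arm or the gripper's body presses on something with over 40 N, if the wrist force passes 120 N, or if a joint passes its speed limit or range.

ROBOT

A 6-joint arm with a two-finger parallel gripper is mounted at the origin on the work surface. World frame = base frame: x ahead of the robot, y to its left, z up, the work surface at z = 0. Lengths are in m, angles in rad, forces in N, time in s.
With the tool pointing down it reaches from about 0.35 to 0.975 m from the base axis. Payload 7.1 kg.
Tool frame: the origin (TCP) lies on the centre line of the jaws, within the pads' length; the fingertips stand 25 mm ahead of it and the grasp point (between the pads) lies 6 mm ahead of it (bot.tcp_to_tips is the distance from the TCP to the fingertips, in m); z points along the fingers, y is the line along which they close (so a half turn about z gives the same grasp; the last joint's range is limited). The gripper opens to 88 mm and grips with 3 to 60 N. Pads are 20 mm wide; open, the fingers measure 115 mm over their backs; the gripper's body (75 mm by 178 mm) begins 61 mm behind the grasp point.
Start: joints at [1.308, 0.423, 1.63, -0, 1.089, -0.019], TCP at [0.151, 0.607, 0.248] pointing down, gripper open.
Joint ranges: [-3, 3], [-0.9, 2.11], [0.09, 2.58], [-1.31, 4.45], [0.11, 2.69], [-2.54, 2.54]. Speed limits (rad/s): [2.39, 2.39, 3.01, 3.14, 3.14, 3.14].

INTERFACE

Orientations are given as [roll, pitch, yaw] about the fixed x, y, z axes, in that order (R = Rz(yaw) Ry(pitch) Rx(roll)).
In Python, from station import bot, command_gripper, inverse_kinematics, capture, calibration, workorder, monitor gives the robot as it stands. The module is installed in compiled form; this text tells all that it offers. Calls block until the motion is done:
- bot.goto(position, orientation): joint-space move of the TCP to a pose.
- bot.move_l(position, rotation=None, rate=0.15, stop_force=None): straight line of the TCP; rotation=None keeps the orientation; rate is the mean speed in m/s. With stop_force (N) it stops when the force on the tool has changed by that much, and returns True; else False.
- bot.movej(angles): joint-space move.
- command_gripper(opening, squeeze=None): finger opening in m; squeeze is the grip in N (None keeps the last); returns when the fingers have stopped.
- bot.hold(seconds).
- inverse_kinematics(position, orientation): joint angles nearest the present ones, or None.
- capture(name): name is "side" or "top"; returns (picture, depth): 384x512x3 uint8, blue, green, red; 384x512 float32, m along the optical axis (not along the pixel's ray), 0 where there is no reading.
- calibration(name): a dict with "intrinsics" (3x3 intrinsics, pixels), "R" (3x3) and "t" (3): a world point X has camera coordinates R X + t. Camera axes: x right, y down, z forward; pixel columns grow to the right and rows downward; lengths in m; the calibration is good to about 2 mm. A picture is of the moment at which its call begins. calibration takes no time and is no camera call.
A pose or a line that the arm cannot do raises bot.PlanningError and nothing moves.
- workorder.job_done(): hands the job in; it is judged then, once.
Readings, each from a call of its own:
- monitor.current_time(): time.
- monitor.current_joint_pos(): joint angles.
- monitor.current_dq(): joint speeds.
- monitor.current_joint_efforts(): joint torques, N m.
- monitor.current_ee_pos(): TCP position.
- monitor.current_ee_rot(): TCP orientation.
- monitor.current_wrist_force(): force on the tool from outside, world axes, zero at the start.
- monitor.current_wrist_torque(): the same for the moment, N m.
- monitor.current_grip_width(): finger opening in m.
- monitor.current_finger_force(): force on a finger pad.
Only numpy, scipy, OpenCV 4.12 (cv2) and the standard library are available. Lean on these libraries where they do the work, as an engineer would, in place of code of your own. Each camera call takes 0.05 s, during which the arm holds its last target. There are 200 camera calls.

## Working session

There is one attempt and no reset: what is moved stays moved. The work goes in short steps, each a Python script; the robot and the scene stay as the last script left them, time stands still between calls to the robot, and variables do not carry over. Pictures are saved under pics/ and viewed, at most 10 in all, crops included, and the job is handed in when it is done.

```bash
mkdir -p pics; python3 - <<'E'
from station import *
import cv2,numpy as np
for n in("top","side"):
    p,d=capture(n); cv2.imwrite(f"pics/{n}0.png",cv2.resize(p,(800,600))); np.savez(f"{n}0.npz",p=p,d=d)
    c=calibration(n); print(n,c["intrinsics"].round(1).tolist(),c["R"].round(3).tolist(),c["t"].round(3).tolist(), (-c["R"].T@c["t"]).round(3))
print(monitor.current_time(),monitor.current_ee_rot(),bot.tcp_to_tips)
E
```

```text
top [[413.8, 0.0, 263.8], [0.0, 413.8, 190.5], [0.0, 0.0, 1.0]] [[0.028, -1.0, 0.006], [-0.996, -0.028, -0.082], [0.082, -0.004, -0.997]] [0.021, 0.568, 1.542] [0.438 0.042 1.583]
side [[359.2, 0.0, 259.6], [0.0, 359.2, 191.2], [0.0, 0.0, 1.0]] [[0.701, -0.713, -0.011], [-0.479, -0.459, -0.748], [0.528, 0.53, -0.664]] [-0.365, 0.341, 0.858] [-0.034 -0.558  0.82 ]
0.1 [-3.14029463e+00 -2.26809441e-05  2.89779217e+00] 0.025
```

View pics/top0.png

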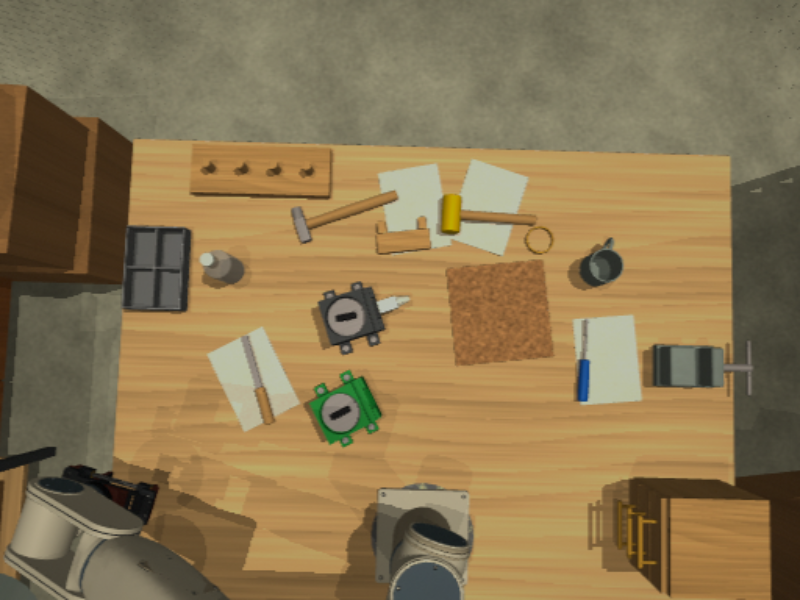

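View pics/side0.png

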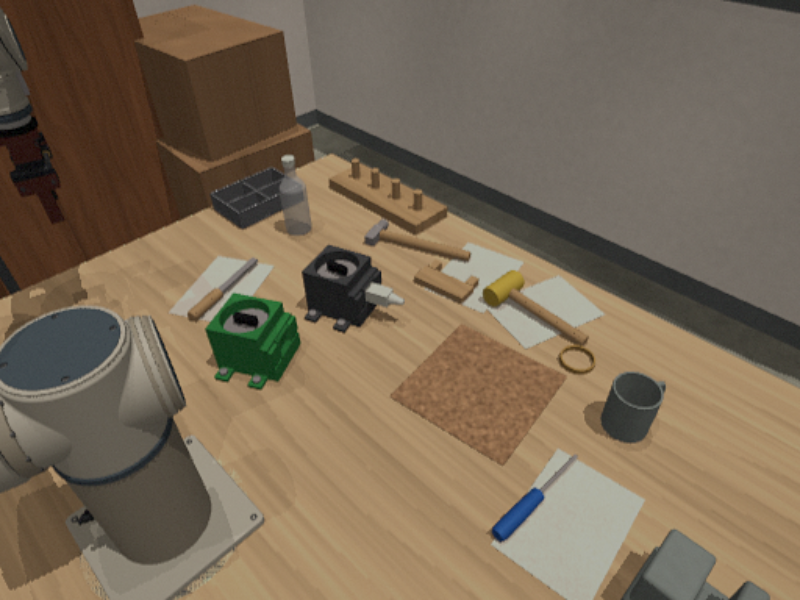

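The top view (800x600) shows the dark holder at about (348,316), its knob at (346,317), the stake's nose at (395,303) pointing right, and the mat centred at (500,312). The green look-alike is at (343,410). In the side view the holder is at (340,285) and the nose at (385,295).

```bash
cat > h.py <<'E'
from station import *
import cv2,numpy as np
def ray(n,uv,z):
    c=calibration(n);K,R,t=c["intrinsics"],c["R"],c["t"]
    uv=np.atleast_2d(uv).astype(float);o=-R.T@t
    d=(R.T@np.linalg.inv(K)@np.c_[uv,np.ones(len(uv))].T).T
    return o+d*((z-o[2])/d[:,2])[:,None]
def cloud(n,d):
    c=calibration(n);K,R,t=c["intrinsics"],c["R"],c["t"]
    v,u=np.mgrid[:384,:512]
    P=np.stack([(u-K[0,2])/K[0,0]*d,(v-K[1,2])/K[1,1]*d,d],-1)
    return (P-t)@R
def rect(P):
    (c,s,a)=cv2.minAreaRect((P[:,:2]*1000).astype(np.float32)); return np.round(c,1),np.round(s,1),round(a,1)
E
python3 - <<'E'
from h import *
for n in("top","side"):
    f=np.load(f"{n}0.npz");p,d=f["p"].astype(int),f["d"];W=cloud(n,d)
    bx=(W[...,0]>.3)&(W[...,0]<.75)&(W[...,1]>-.1)&(W[...,1]<.3)&(d>0)
    hold=bx&(W[...,0]>.47)&(W[...,1]>.08)&(W[...,1]<.28)&(W[...,2]>.09)&(W[...,2]<.13)
    print(n,"top pts",hold.sum(),np.median(W[hold][:,2]),rect(W[hold]))
    b,g,r=p[...,0],p[...,1],p[...,2]
    white=bx&(p.min(-1)>150)&(p.max(-1)-p.min(-1)<45)&(W[...,2]>.03)&(W[...,2]<.1)
    k,l,s,c=cv2.connectedComponentsWithStats(white.astype(np.uint8));i=1+s[1:,4].argmax();m=l==i
    print("stake",s[i],W[m].mean(0).round(4),W[m].max(0).round(4),rect(W[m]))
    q=W[m][:,:2];x=q-q.mean(0);e=np.linalg.svd(x,full_matrices=False)[2][0];pr=x@e;print("dir",np.degrees(np.arctan2(e[1],e[0])),q.mean(0)+e*pr.min(),q.mean(0)+e*pr.max())
    mat=(r>b+40)&(r<190)&(g<130)&(abs(W[...,2]-.004)<.012)&(d>0)
    mat=cv2.morphologyEx(mat.astype(np.uint8),cv2.MORPH_OPEN,np.ones((5,5)))
    k,l,s,c=cv2.connectedComponentsWithStats(mat);
    for i in 1+np.argsort(-s[1:,4])[:2]:
        v,u=np.nonzero(l==i);print("mat",rect(ray(n,np.c_[u,v],.004)))
c,t=cv2,0
p=np.load("top0.npz")["p"];cr=p[165:240,190:290];cv2.imwrite("pics/crop.png",cv2.resize(cr,(800,600),interpolation=cv2.INTER_CUBIC))
E
```

```text
top top pts 358 0.10690663700372088 (array([515.6, 188.9]), array([104.6, 107.9]), 18.8)
stake [241 190  21  10 109] [0.5495 0.0903 0.0716] [0.5651 0.1203 0.08  ] (array([552.7,  82.4]), array([27.5, 71.9]), 20.1)
dir -70.83477969127779 [0.54048352 0.11636033] [0.56415949 0.04823909]
mat (array([-12.5, 433.5]), array([683.1, 277.6]), 76.0)
mat (array([ 540.7, -175.8]), array([242.1, 242.4]), 7.0)
side top pts 508 0.1047947796623798 (array([512.3, 191.2]), array([108. , 108.5]), 18.3)
stake [236 182  22  11  97] [0.5471 0.0893 0.0708] [0.5628 0.122  0.0756] (array([551.5,  85.5]), array([27. , 71.3]), 30.3)
dir -72.46934816333042 [0.53761468 0.11938298] [0.55986557 0.0489436 ]
mat (array([ 538.4, -175.7]), array([248.9, 242.5]), 6.8)
mat (array([-150.4,  137.6]), array([184.5,  91.7]), 81.6)
```

View pics/crop.png

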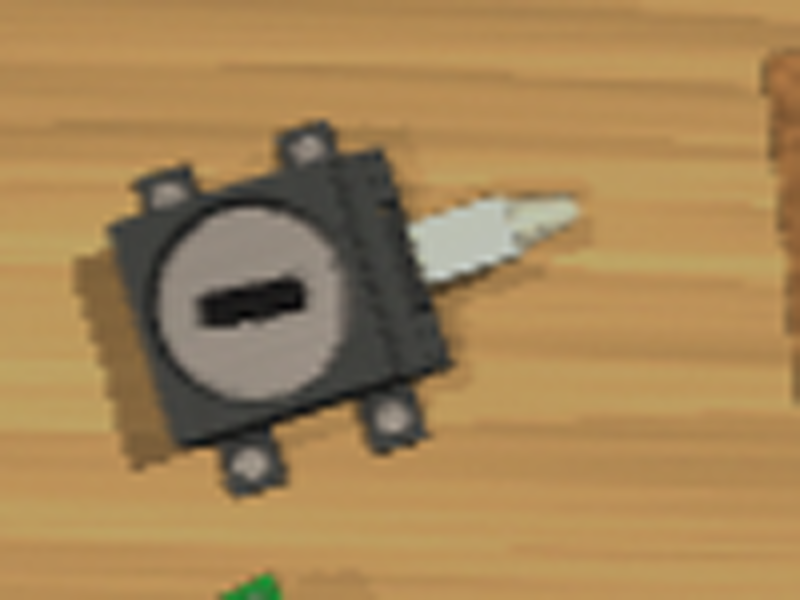

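The crop shows the grey well disc centred at about (252,302) with the black bar in it, about 9° off the bore axis. The white shank leaves the mouth at (415,255) and the nose tip is at (578,208). Mouth estimate is the top-face centre plus 75 mm outward, about (0.538,0.119), which matches where the white stake begins.

```bash
python3 - <<'E'
from h import *
for n in("top","side"):
    f=np.load(f"{n}0.npz");p,d=f["p"],f["d"];W=cloud(n,d)
    near=(np.hypot(W[...,0]-.514,W[...,1]-.19)<.036)&(d>0)
    m=(near&(p.max(-1)<50)).astype(np.uint8)
    k,l,s,c=cv2.connectedComponentsWithStats(m);i=1+s[1:,4].argmax();v,u=np.nonzero(l==i)
    P=ray(n,np.c_[u,v],.107 if n=="top" else .102);print(n,len(u),P.mean(0).round(4),rect(P))
    disc=near|((np.hypot(W[...,0]-.514,W[...,1]-.19)<.06)&(W[...,2]<.092)&(W[...,2]>.07))
I=inverse_kinematics
a=np.radians(108.7);ax=np.array([np.cos(a),np.sin(a)]);K=np.array([.514,.19]);M=K-.075*ax;print("mouth",M)
pi=np.pi;g=M-.024*ax
for q,y in((g,a),(g-.14*ax,a),((.54,-.176),np.radians(163)),((.54,-.176),np.radians(-17)),(K,a),(K,a-.1),(K,a-1.4),(K,a-2.0)):
  for z in(.04,.2):
    j=I([*q,z],[pi,0,y]);print(np.degrees(y).round(1),z,None if j is None else np.round(j,2))
E
```

```text
top 51 [0.5136 0.1884 0.107 ] (array([513.6, 188.5]), array([14. , 43.3]), 12.9)
side 84 [0.5075 0.1857 0.102 ] (array([507.5, 185.2]), array([29. , 58.7]), 12.5)
mouth [0.53804597 0.11895923]
108.7 0.04 [ 0.15  0.64  1.88 -0.    0.62 -0.17]
108.7 0.2 [ 0.15  0.38  1.82 -0.    0.94 -0.17]
108.7 0.04 [-0.08  0.67  1.8  -0.    0.67 -0.41]
108.7 0.2 [-0.08  0.43  1.74  0.    0.97 -0.41]
163.0 0.04 [-0.34  0.65  1.85  0.    0.64 -1.61]
163.0 0.2 [-0.34  0.4   1.79  0.    0.95 -1.61]
-17.0 0.04 [-0.34  0.65  1.85 -0.    0.64  1.53]
-17.0 0.2 [-0.34  0.4   1.79 -0.    0.95  1.53]
108.7 0.04 [ 0.33  0.63  1.9  -0.    0.61  0.01]
108.7 0.2 [ 0.33  0.37  1.84 -0.    0.93  0.01]
103.0 0.04 [ 0.33  0.63  1.9  -0.    0.61  0.11]
103.0 0.2 [ 0.33  0.37  1.84 -0.    0.93  0.11]
28.5 0.04 [ 0.33  0.63  1.9  -0.    0.61  1.41]
28.5 0.2 [ 0.33  0.37  1.84 -0.    0.93  1.41]
-5.9 0.04 [ 0.33  0.63  1.9  -0.    0.61  2.01]
-5.9 0.2 [ 0.33  0.37  1.84 -0.    0.93  2.01]
```

```bash
cat >> h.py <<'E'
A=np.radians(108.7);AX=np.array([np.cos(A),np.sin(A)]);K=np.array([.5138,.1893]);M=K-.075*AX
def rpy(y): return [np.pi,0,y]
def st(s): print(s,round(monitor.current_time(),2),monitor.current_ee_pos().round(4),"F",monitor.current_wrist_force().round(1),"T",monitor.current_wrist_torque().round(2),"w",round(monitor.current_grip_width(),4))
E
python3 - <<'E'
from h import *
g=M-.025*AX
bot.goto([*g,.22],rpy(A)); command_gripper(.06,25); st("above")
print(bot.move_l([*g,.071],rate=.12,stop_force=10)); st("down")
command_gripper(.0,25); st("grip")
bot.move_l([*g,.0725],rate=.05); st("lift")
print(bot.move_l([*(g-.03*AX),.0725],rate=.08,stop_force=20)); st("draw1")
E
```

```text
above 3.03 [0.5458 0.0946 0.22  ] F [ 0.2  0.5 -0.4] T [-0.02 -0.02 -0.01] w 0.06
False
down 4.42 [0.5464 0.0947 0.0717] F [ 0.2 -0.2 -0.3] T [-0.05  0.01 -0.01] w 0.0597
grip 5.0 [0.546  0.0946 0.0711] F [-0.4 -0.3  1.1] T [-0.02  0.1  -0.06] w 0.03
lift 5.25 [0.5457 0.0945 0.0724] F [ 0.2 -0.2 -2. ] T [-0.19  0.07  0.01] w 0.0299
False
draw1 5.78 [0.5556 0.0655 0.0724] F [ 0.5 -0.3 -1.8] T [-0.18 -0.    0.02] w 0.0299
```

```bash
python3 - <<'E'
from h import *
g=M-.025*AX
print(bot.move_l([*(g-.15*AX),.0725],rate=.12,stop_force=20)); st("out")
bot.move_l([*(g-.15*AX),.14],rate=.15)
y=np.radians(163);n=-np.array([np.cos(y),np.sin(y)])
q=np.array([.54,-.176])+.045*n
bot.goto([*q,.14],rpy(y)); st("over mat")
bot.move_l([*q,.05],rate=.12)
print(bot.move_l([*q,.029],rate=.03,stop_force=4)); st("down")
command_gripper(.06); st("rel")
bot.move_l([*q,.15],rate=.2)
bot.goto([*(q-.3*n+[0,.0]),.25],rpy(y))
for c in("top","side"):
    p,d=capture(c); cv2.imwrite(f"pics/{c}1.png",cv2.resize(p,(800,600))); np.savez(f"{c}1.npz",p=p,d=d)
E
```

```text
False
out 6.92 [ 0.5936 -0.0469  0.0724] F [ 1.5  0.6 -1.7] T [-0.18  0.01  0.01] w 0.0296
over mat 8.62 [ 0.5826 -0.1888  0.1392] F [ 0.9 -0.2 -1.1] T [-0.03 -0.13 -0.01] w 0.0299
True
down 10.11 [ 0.5829 -0.1891  0.0318] F [-0.6 -0.   3. ] T [-0.04 -0.06  0.05] w 0.0297
rel 10.77 [ 0.5824 -0.1889  0.0314] F [0.8 0.1 0.1] T [-0.01  0.03 -0.01] w 0.06
```

View pics/top1.png

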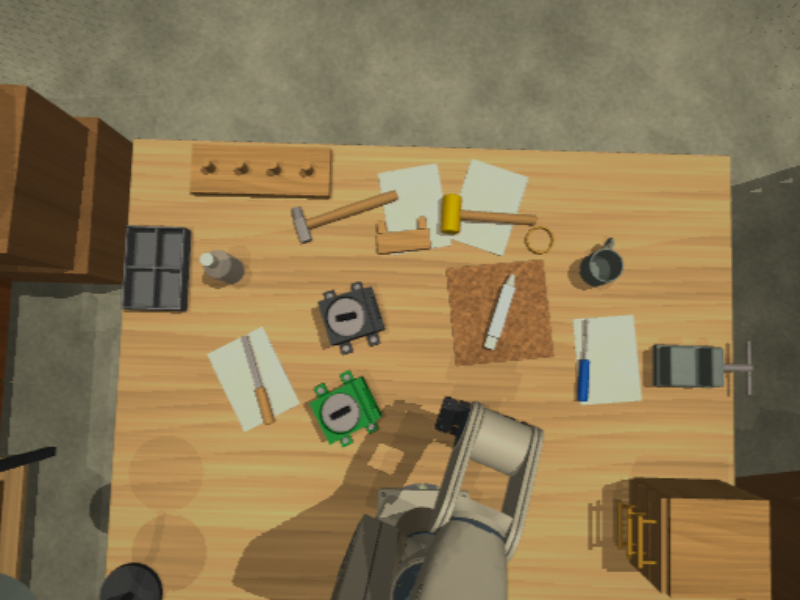

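The stake lies flat on the mat, nose end at (513,277) and tongue end at (489,347). The holder is empty and nothing else has moved.

```bash
python3 - <<'E'
from h import *
f=np.load("top1.npz");p=f["p"].astype(int)
m=np.zeros(p.shape[:2],np.uint8);w=(p.min(-1)>110)&(p.max(-1)-p.min(-1)<45);m[168:232,292:350]=w[168:232,292:350]
k,l,s,c=cv2.connectedComponentsWithStats(m);i=1+s[1:,4].argmax();v,u=np.nonzero(l==i)
P=ray("top",np.c_[u,v],.03)[:,:2];print(s[i],rect(P))
e=np.linalg.svd(P-P.mean(0),full_matrices=False)[2][0];e*=np.sign(e[0]);pr=P@e;print(np.degrees(np.arctan2(e[1],e[0])),"tips",P.mean(0)+e*(pr.max()-P.mean(0)@e),P.mean(0)+e*(pr.min()-P.mean(0)@e),pr.ptp() if hasattr(pr,'ptp') else np.ptp(pr))
E
```

```text
[310 176  20  48 360] (array([ 541.1, -177.4]), array([ 29.7, 185.5]), 72.6)
-17.150189531750765 tips [ 0.62975122 -0.20447945] [ 0.45255551 -0.14979698] 0.1854413426336533
```

```bash
python3 - <<'E'
from h import *
y=np.radians(-17.);n=np.array([np.cos(y),np.sin(y)])
q=np.array([.5403,-.1765])-.045*n
bot.goto([*q,.16],rpy(y)); st("over")
print(bot.move_l([*q,.0318],rate=.1,stop_force=8)); st("down")
command_gripper(0,35); st("grip")
bot.move_l([*q,.17],rate=.15)
s=M-.175*AX
bot.goto([*s,.17],rpy(A)); bot.move_l([*s,.0727],rate=.12); bot.hold(.2); st("pre")
for c in("top","side"):
    p,d=capture(c); np.savez(f"{c}2.npz",p=p,d=d)
    cv2.imwrite(f"pics/{c}2.png",cv2.resize(p[150:300,170:370] if c=="top" else p[130:280,170:370],(800,600)))
E
```

```text
over 15.48 [ 0.4972 -0.1633  0.1601] F [-1.   0.2 -0.1] T [-0.02  0.09 -0.01] w 0.0601
False
down 16.92 [ 0.4977 -0.1635  0.0323] F [0.2 0.4 0.8] T [-0.04  0.14 -0.04] w 0.0598
grip 17.49 [ 0.4973 -0.1633  0.0319] F [-0.6  0.5  2.4] T [0.11 0.24 0.05] w 0.0295
pre 21.43 [ 0.5945 -0.0476  0.0735] F [-0.4  0.6 -2.3] T [-0.13  0.02 -0.09] w 0.0298
```

View pics/side2.png

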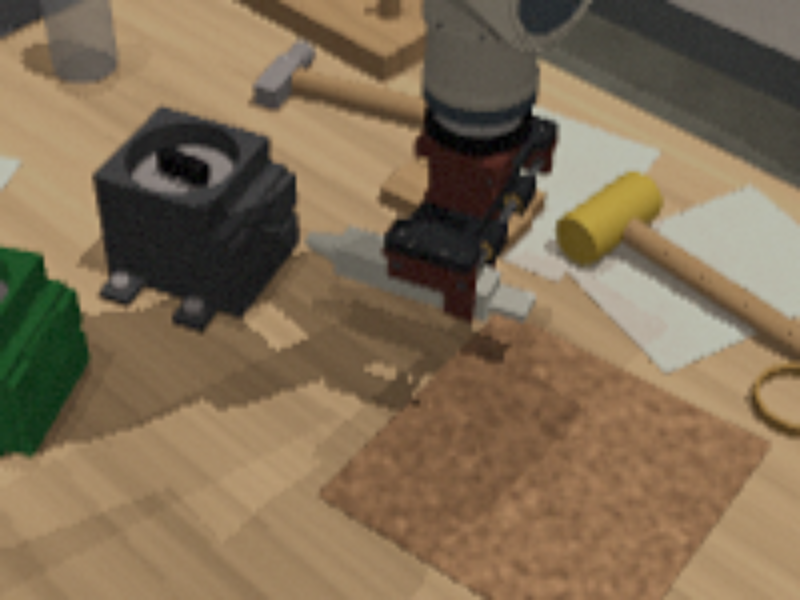

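The stake is held level by its tongue half, with the nose tip at (312,242) pointing at the mouth at about (285,215). I'll insert it now with a force stop.

```bash
python3 - <<'E'
from h import *
r=bot.move_l([*(M-.04*AX),.0725],rate=.07,stop_force=12); st(r)
if not r:
    r=bot.move_l([*(M-.015*AX),.0722],rate=.03,stop_force=15); st(r)
print("grip dist outside mouth",(M-monitor.current_ee_pos()[:2])@AX, "force in",monitor.current_wrist_force()[:2]@AX)
E
```

```text
False 23.61 [0.5508 0.0801 0.0725] F [ 0.3  0.1 -1.9] T [-0.17  0.04  0.04] w 0.0295
True 24.23 [0.5457 0.0968 0.0722] F [ 3.7 -3.9 -2.4] T [-0.78 -0.51 -0.21] w 0.0296
grip dist outside mouth 0.022798920222624152 force in -4.838378373610443
```

```bash
python3 - <<'E'
from h import *
r=bot.move_l([*(M-.010*AX),.0715],rate=.03,stop_force=22); st(r)
print((M-monitor.current_ee_pos()[:2])@AX)
command_gripper(.05); e=monitor.current_ee_pos(); st("rel")
bot.move_l([*e[:2],.17],rate=.2)
bot.goto([*(K-[.2,0]),.25],rpy(A-.1))
for c in("top","side"):
    p,d=capture(c); np.savez(f"{c}3.npz",p=p,d=d); W=cloud(c,d);q=p.astype(int)
    m=(p.min(-1)>120)&(q.max(-1)-q.min(-1)<45)&(W[...,0]>.5)&(W[...,0]<.62)&(W[...,1]<.14)&(W[...,1]>0)&(W[...,2]>.03)
    v,u=np.nonzero(m);P=ray(c,np.c_[u,v],.065)[:,:2];t=(M-P)@AX;print(c,len(u),"protrusion",t.max(),"start",t.min(),"z",np.median(W[m][:,2]), "perp",np.median((P-M)@[-AX[1],AX[0]]))
p=np.load("top3.npz")["p"];cv2.imwrite("pics/crop3.png",cv2.resize(p[165:240,190:290],(800,600),interpolation=cv2.INTER_CUBIC))
E
```

```text
True 24.47 [0.5463 0.0971 0.072 ] F [ 2.3 -3.8 -1.7] T [-0.8  -0.48 -0.18] w 0.0299
0.02273900927837359
rel 25.0 [0.5453 0.0969 0.0715] F [-0.9 -0.7 -0.2] T [-0.08  0.05  0.06] w 0.0498
top 146 protrusion 0.07377173400584172 start 0.0012926150755018502 z 0.06972664699914263 perp -0.002966538421220079
side 136 protrusion 0.07316828137383807 start -0.007626003974371349 z 0.07098636079028225 perp -0.0030772083438988284
```

View pics/crop3.png

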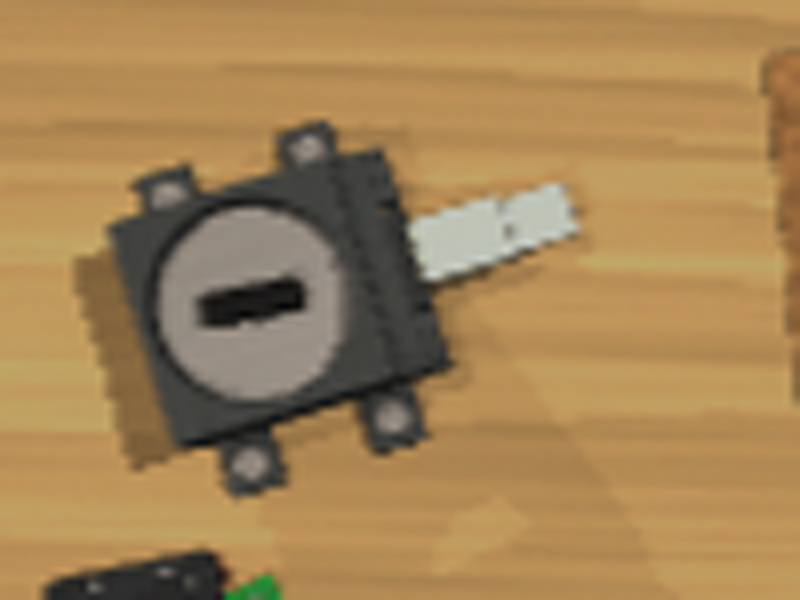

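The picture shows the flat tongue sticking out, with its tip at (573,210) and about 74 mm measured against the nominal 75 mm. To be sure it is home, I'll nudge the tongue tip inward with closed fingers under a force stop.

```bash
python3 - <<'E'
from h import *
D=lambda:round(float((M-monitor.current_ee_pos()[:2])@AX),4)
s=M-.115*AX
bot.goto([*s,.2],rpy(A)); command_gripper(0,20)
bot.move_l([*s,.078],rate=.12)
print(bot.move_l([*(M-.065*AX),.078],rate=.03,stop_force=4),D()); st("")
print(bot.move_l([*(M-.065*AX),.078],rate=.02,stop_force=20),D()); st("")
bot.move_l([*s,.078],rate=.1); bot.move_l([*s,.2],rate=.2)
E
```

```text
True 0.0845
 31.05 [0.5652 0.0383 0.0779] F [ 2.1 -3.1  0.9] T [-0.64 -0.35 -0.01] w 0.0003
True 0.0844
 31.44 [0.5659 0.0386 0.078 ] F [ 1.9 -4.5 -0.7] T [-0.68 -0.27  0.03] w 0.0001
```

Contact at 84.5 mm (75 plus 10 for the half finger) is firm, so the stake is home. Next is the knob.

```bash
python3 - <<'E'
from h import *
y=A-.1
bot.goto([*K,.2],rpy(y)); command_gripper(.036,40)
print(bot.move_l([*K,.1135],rate=.08,stop_force=6)); st("down")
command_gripper(0,40); st("grip")
for a in list(np.arange(.1,1.01,.15))+list(np.arange(1.05,1.5,.05)):
    bot.goto([*K,.1135],rpy(y-a)); bot.hold(.05)
    T=monitor.current_wrist_torque(); print(round(a+.1,2),round(monitor.current_time(),1),T.round(2),monitor.current_wrist_force().round(1),round(monitor.current_ee_rot()[2],3),round(monitor.current_grip_width(),4))
    if abs(T[2])>1.0: break
E
```

```text
False
down 35.4 [0.5142 0.1894 0.114 ] F [ 0.2  0.4 -0.4] T [-0.09  0.08 -0.03] w 0.0363
grip 35.88 [0.5133 0.1892 0.1137] F [-2.8  0.6  6.2] T [-0.15  0.67  0.02] w 0.0138
0.2 36.2 [-0.2   0.79 -0.03] [-4.4  0.3  6.2] 1.697 0.0142
0.35 36.5 [-0.24  0.88 -0.07] [-5.  -1.5  8. ] 1.547 0.0136
0.5 36.8 [-0.1   1.02  0.  ] [-5.9 -0.4  7.5] 1.397 0.014
0.65 37.1 [-0.07  1.22 -0.  ] [-6.7  0.8  8.4] 1.247 0.0137
0.8 37.4 [ 0.03  1.38 -0.04] [-5.7  0.6  9.1] 1.097 0.0138
0.95 37.8 [ 0.22  1.54 -0.05] [-8.2  1.   9.8] 0.947 0.0139
1.1 38.1 [ 0.44  1.61 -0.07] [-8.   3.   9.8] 0.797 0.0139
1.15 38.4 [ 0.45  1.69 -0.08] [-8.8  3.1 10.2] 0.747 0.0135
1.2 38.7 [ 0.5   1.66 -0.06] [-10.1   3.4  10.3] 0.697 0.0141
1.25 39.0 [0.61 1.67 0.06] [-10.1   3.9  10.2] 0.647 0.0139
1.3 39.3 [0.69 1.79 0.08] [-9.5  3.9  9.5] 0.597 0.0142
1.35 39.6 [0.73 1.84 0.09] [-9.5  4.4 10.2] 0.547 0.0137
1.4 39.9 [0.88 1.84 0.15] [-9.8  6.  10.7] 0.497 0.014
1.45 40.2 [0.92 1.92 0.25] [-10.9   5.6  10.3] 0.447 0.0131
1.5 40.5 [0.98 1.97 0.89] [-10.8   5.8   9.9] 0.399 0.0138
1.55 40.8 [0.84 2.09 0.99] [-11.    5.9  12. ] 0.349 0.0148
```

Torque climbs to about 1 N m near the end of travel, so the knob is tight. I'll release, retreat and check.

```bash
python3 - <<'E'
from h import *
command_gripper(.036); st("rel")
e=monitor.current_ee_pos(); bot.move_l([*e[:2],.2],rate=.15)
bot.goto([*(K-[.2,.05]),.27],rpy(A)); bot.hold(.3)
p,d=capture("top");W=cloud("top",d);q=p.astype(int)
m=((np.hypot(W[...,0]-.514,W[...,1]-.19)<.036)&(d>0)&(p.max(-1)<50)).astype(np.uint8)
k,l,s,c=cv2.connectedComponentsWithStats(m);i=1+s[1:,4].argmax();v,u=np.nonzero(l==i)
print("bar",rect(ray("top",np.c_[u,v],.107)))
m=(p.min(-1)>120)&(q.max(-1)-q.min(-1)<45)&(W[...,0]>.5)&(W[...,0]<.62)&(W[...,1]<.14)&(W[...,1]>0)&(W[...,2]>.03)
v,u=np.nonzero(m);print("protrusion",((M-ray("top",np.c_[u,v],.065)[:,:2])@AX).max())
cv2.imwrite("pics/top4.png",cv2.resize(p,(800,600)))
st("")
E
```

```text
rel 41.33 [0.514  0.1892 0.1135] F [-0.4  0.2 -0.3] T [-0.09  0.16  0.03] w 0.0357
bar (array([514.4, 188.9]), array([40.8, 11.6]), 37.4)
protrusion 0.07377173400584172
 43.74 [0.3139 0.1393 0.2699] F [-0.2 -0.5 -0.1] T [-0.02 -0.01  0.01] w 0.0356
```

View pics/top4.png

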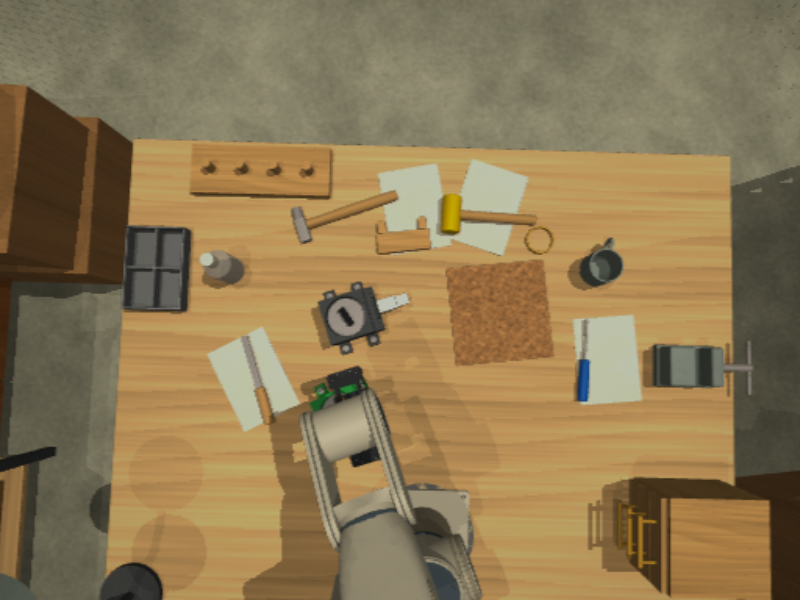

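The tongue sticks out of the holder at (395,302), the bar at (346,316) has turned to about 1.24 rad, and the bystanders are unmoved. The torque rose late in the turn, so I'll re-grip once to confirm it is tight.

```bash
python3 - <<'E'
from h import *
y=np.radians(35.5)
bot.goto([*K,.2],rpy(y)); command_gripper(.036,60)
print(bot.move_l([*K,.1135],rate=.1,stop_force=6))
command_gripper(0,60); st("grip")
for a in np.arange(.05,.31,.05):
    bot.goto([*K,.1135],rpy(y-a)); bot.hold(.05)
    T=monitor.current_wrist_torque(); print(round(a,2),round(monitor.current_time(),1),T.round(2),round(monitor.current_grip_width(),4))
    if abs(T[2])>1.1: break
command_gripper(.036); st("rel")
e=monitor.current_ee_pos(); bot.move_l([*e[:2],.2],rate=.15)
bot.goto([*(K-[.2,.05]),.27],rpy(A)); bot.hold(.2)
p,d=capture("top");W=cloud("top",d)
m=((np.hypot(W[...,0]-.514,W[...,1]-.19)<.036)&(d>0)&(p.max(-1)<50)).astype(np.uint8)
k,l,s,c=cv2.connectedComponentsWithStats(m);i=1+s[1:,4].argmax();v,u=np.nonzero(l==i)
print("bar",rect(ray("top",np.c_[u,v],.107)));st("")
E
```

```text
False
grip 46.58 [0.5132 0.1907 0.114 ] F [-4.2  8.9  4.1] T [1.5  0.92 0.03] w 0.0137
0.05 46.9 [ 1.37  0.89 -0.01] 0.0135
0.1 47.2 [1.44 0.94 0.06] 0.0134
0.15 47.5 [1.4  0.9  0.07] 0.0135
0.2 47.8 [1.44 0.94 0.72] 0.0136
0.25 48.1 [1.48 0.95 1.24] 0.0139
rel 48.64 [0.5139 0.1892 0.1135] F [ 0.4 -0.3  0.2] T [0.01 0.16 0.06] w 0.0357
bar (array([514.4, 188.9]), array([40.8, 11.6]), 37.4)
 50.94 [0.314  0.1394 0.2698] F [0.5 0.  0.4] T [-0.04 -0.   -0.01] w 0.0359
```

```bash
python3 -c "
from station import *
print(workorder.job_done())"
```

```text
the job is handed in; nothing more can be done
None
```

The job is handed in (clock about 51 s of the 72 s): the stake is turned round and pushed home nose first with the flat tongue sticking out, the knob is at about 1.24 rad and did not move further under about 1.2 N m (I did not tug the stake), and the bystanders had not moved in the last picture I viewed, taken before that final knob check.

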